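Fish a dropped ring out from under a bench riser

TASK

A small brass ring has been dropped and has slid under the low clear riser that carries the power supply. Take the flat probe by its orange handle, work its pocketed foot in under the riser until the ring sits in the pocket, and drag the ring out until it lies wholly on the blue mat; then let go of the probe, leaving it standing flat on the bench. A hidden prop stands somewhere under the riser's black front strip: feel your way in and out gently, never push hard against the riser or its prop, and leave the other things where they are.

Things in the scene. Friction and masses are not known exactly. Their poses are not given: they have to be found in the camera images.
- riser: Riser fixed to the bench: board 300 mm (x) by 320 mm (y), 8 mm thick, underside 22 mm above the bench, clear but for a black strip over its front 65 mm, on two aluminium side walls 18 mm thick (284 mm inside). Open front faces its own -x; rear open. Origin: on the bench under the board's centre. White power supply 130 mm high from x = +15 mm on. More than 25 N against riser or prop is too much
- front (a point): Middle of the riser's front edge, at bench level (x = -150 mm in the riser's frame)
- prop_line (a point): Middle of the line on which the hidden prop stands (x = -105 mm in the riser's frame, at bench level). The prop is one round clear post, 16 mm in diameter, from bench to board, rigid and hidden by the black strip. Its axis is anywhere on this line from -60 to +60 mm along the riser's y: its place changes each time and is not measured, so feel for it
- ring: The dropped brass ring, lying flat: 26 mm outside and 14 mm inside diameter, 8 mm high, about 25 g. Origin: centre of its underside. It starts under the riser, between x = -35 and -15 mm and y = -60 and +60 mm of the riser's frame, and slides freely on the bench
- probe: Flat steel probe, 150 g, standing on a heel below its handle and on its foot. Origin: under the handle's middle, at bench level. Handle: upright orange grip 30 mm (x) by 16 mm (y), 14 to 75 mm above the bench. From it a blade 14 mm wide, 4 mm thick, runs along +x, 10 to 14 mm above the bench (passing over the ring), to the foot (see pocket)
- pocket (a point): Where the ring's centre is when it lies against the foot's cross wall: 227 mm from the probe's origin along its x, 4 mm up. The foot, 14 mm high (too high to pass over the ring under the riser), is a U open towards the handle: cross wall 46 mm wide (y), x = 240 to 246 mm, with a 5 mm thick tine from each end back to x = 226 mm; pocket 36 mm wide, 14 mm deep
- mat: Blue mat, flush with the bench, 150 mm (x) by 360 mm (y), directly before the riser's front edge and turned with it. Origin: its centre, at bench level; its x points to the riser, whose front edge is 5 mm beyond the mat
- flux: Bystander: amber jar with a green cap, 36 mm in diameter, 75 mm high, on the bench; origin at the centre of its underside
- cup: Bystander: steel cup, 68 mm in diameter, 60 mm high, on the bench; origin at the centre of its underside
- tin: Bystander: small brass tin, 40 mm in diameter, 30 mm high, on top of the riser; origin at the centre of its underside

How it is judged:
By the outcome, as a careful person would: the job done as asked, in the order asked, and still so for the second after the job is handed in, with the robot touching nothing.
It also fails if it takes over 67 s, if anything falls off the work surface, if the arm or the gripper's body presses on something with over 40 N, if the wrist force passes 120 N, or if a joint passes its speed limit or range.

ROBOT

A 6-joint arm with a two-finger parallel gripper is mounted at the origin on the work surface. World frame = base frame: x ahead of the robot, y to its left, z up, the work surface at z = 0. Lengths are in m, angles in rad, forces in N, time in s.
With the tool pointing down it reaches from about 0.35 to 0.975 m from the base axis. Payload 4.9 kg.
Tool frame: the origin (TCP) lies at the very end of the fingers, on their centre line; the grasp point (between the pads) lies 19 mm behind it (bot.tcp_to_grasp is the distance from the TCP to the grasp point, in m); z points along the fingers, y is the line along which they close (so a half turn about z gives the same grasp; the last joint's range is limited). The gripper opens to 85 mm and grips with 20 to 120 N. Pads are 22 mm wide; open, the fingers measure 114 mm over their backs; the gripper's body (76 mm by 85 mm) begins 54 mm behind the grasp point. The pads swing forward as they close: fully open they stand 13 mm farther back than shut.
Start: joints at [1.09, 0.053, 1.613, -0, 1.476, -0.119], TCP at [0.221, 0.585, 0.231] pointing down, gripper open.
Joint ranges: [-3.01, 3.01], [-1.01, 2.22], [0.06, 2.58], [-1.02, 4.17], [0.09, 2.62], [-3.14, 3.14]. Speed limits (rad/s): [2.57, 2.57, 3.14, 3.14, 3.14, 3.14].

INTERFACE

Orientations are given as [roll, pitch, yaw] about the fixed x, y, z axes, in that order (R = Rz(yaw) Ry(pitch) Rx(roll)).
In Python, from station import bot gives the robot as it stands. The module is installed in compiled form; this text tells all that it offers.
- The arm moves only by the tool jog_arm, never from a script. Its argument "motion" is a list of rows, each an object of numbers: "rx", "ry", "rz": the turn, a rotation vector about the world's x, y, z in degrees; "tx", "ty", "tz": the shift along the world's x, y, z in cm; "grip": the opening, from -1 (shut) to 1 (fully open), so that 0 is half open. A call has exactly 5 rows; each row is the pose to reach, as a shift and turn from the pose commanded when the call began; what a row does not reach only later rows make up. A row lasts 1/8 s, in which the tool goes at most 62.5 mm and 10.7 degrees, less where a joint would pass 70% of its speed; a pose out of reach is approached as far as the arm can. A call with a gripper value outside its range is refused whole. The fingers move at their own pace and stop on an object; "grip_force" is the grip in N (left out, the last holds). Time passes only in rows, so rows that repeat a pose let the fingers close, or fill a call up. It gives the time, the measured TCP pose, the force, the opening and the grip force at its end, in the units of the state.
- bot.observe(): the state, without advancing time (a new reading comes with each control period).
- bot.capture(name): name is "side" or "top"; returns (picture, depth): 480x640x3 uint8, red, green, blue; 480x640 float32, m along the optical axis (not along the pixel's ray), 0 where there is no reading.
- bot.camera_model(name): a dict with "intrinsics" (3x3 intrinsics, pixels), "rvec" (rotation vector, rad) and "tvec" (3), from world to camera coordinates, as OpenCV has them. Camera axes: x right, y down, z forward; pixel columns grow to the right and rows downward; lengths in m; the calibration is good to about 2 mm. A picture is of the moment at which its call begins. camera_model takes no time and is no camera call.
- bot.finish_job(): hands the job in; it is judged then, once.
The state is a dict: "time_s": time; "q": joint angles; "qvel": joint speeds; "effort": joint torques, N m; "position": TCP position; "eef_rot": TCP orientation; "contact_force": force on the tool from outside, world axes, zero at the start; "ft_torque": the same for the moment, N m; "gripper_width": finger opening in m; "grasp_force": force on a finger pad.
Only numpy, scipy, OpenCV 4.12 (cv2) and the standard library are available. Lean on these libraries where they do the work, as an engineer would, in place of code of your own. Each camera call takes 0.05 s, during which the arm holds its last target. There are 200 camera calls.

## Working session

There is one attempt and no reset: what is moved stays moved. The work goes in short steps, Python scripts to look and compute and a tool call to move; the robot and the scene stay as the last step left them, time stands still between calls to the robot, and variables do not carry over. Pictures are saved under pics/ and viewed, at most 10 in all, crops included, and the job is handed in when it is done.

Besides the shell and the picture viewer there is one more tool, called after "Call:" by a JSON object that holds its "name" and its "arguments", one argument or row to a line. jog_arm: Moves the arm, as the interface text tells. Its arguments: {"type":"object","properties":{"motion":{"type":"array"},"grip_force":{"type":"number"}},"required":["motion"]}

```bash
mkdir -p pics; cat > h.py <<'E'
import numpy as np, cv2
from station import bot
def cam(n):
    m=bot.camera_model(n); K=np.array(m["intrinsics"],float); R=cv2.Rodrigues(np.array(m["rvec"],float))[0]; t=np.array(m["tvec"],float).ravel(); return K,R,t
def ray(n,px,z):
    K,R,t=cam(n); px=np.atleast_2d(np.array(px,float)); d=(R.T@np.linalg.inv(K)@np.c_[px,np.ones(len(px))].T).T; c=-R.T@t
    return c+d*((z-c[2])/d[:,2])[:,None]
def proj(n,P):
    K,R,t=cam(n); p=(np.atleast_2d(P)@R.T+t)@K.T; return p[:,:2]/p[:,2:]
def snap(n,f):
    a,d=bot.capture(n); cv2.imwrite(f"pics/{f}.png",a[:,:,::-1]); np.save(f"pics/{f}.npy",d); return a,d
E
python3 - <<'E'
from h import *
for n in("top","side"):
    a,d=snap(n,n+"0"); K,R,t=cam(n); print(n,-R.T@t,R[2],K[0,0])
print(bot.observe())
E
```

```text
top [ 0.45210319 -0.0798475   1.0128422 ] [ 0.17695971  0.01243166 -0.98413958] 502.01464186033274
side [ 0.30042124 -0.58674678  0.54057019] [ 0.40537565  0.66221858 -0.63018817] 451.88827077354324
{'time_s': 0.1, 'q': array([ 1.08995989e+00,  5.32793230e-02,  1.61417820e+00,  3.71834418e-05,
        1.47599461e+00, -1.18972977e-01]), 'qvel': array([ 7.10211399e-05, -7.93978556e-04, -3.74325693e-03, -9.13916739e-06,
       -8.09627223e-04, -9.45567869e-04]), 'effort': array([-1.31582756e-04, -3.94900453e+01, -3.71365678e+01, -1.08569589e-04,
        3.92136208e-03, -1.28294491e-05]), 'position': array([0.22096964, 0.5840252 , 0.23018025]), 'eef_rot': array([-3.13975071e+00, -2.57454128e-04,  2.77972540e+00]), 'contact_force': array([ 0.51009475, -0.4519398 ,  0.72827482]), 'ft_torque': array([ 0.00708418, -0.02150023,  0.03914988]), 'grasp_force': 0.0, 'gripper_width': 0.08524160917067244}
```

View pics/top0.png

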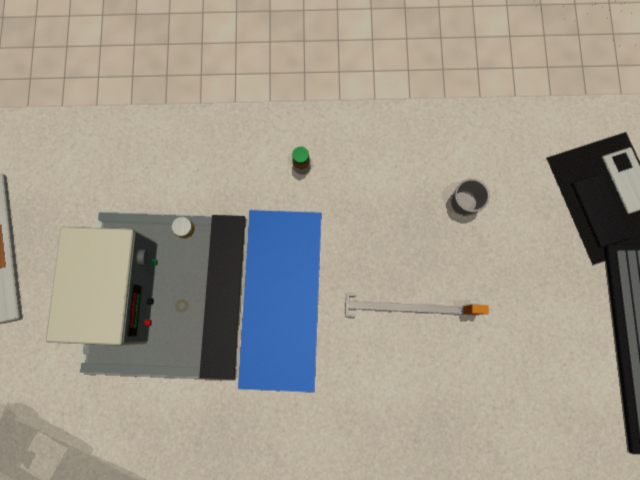

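View pics/side0.png

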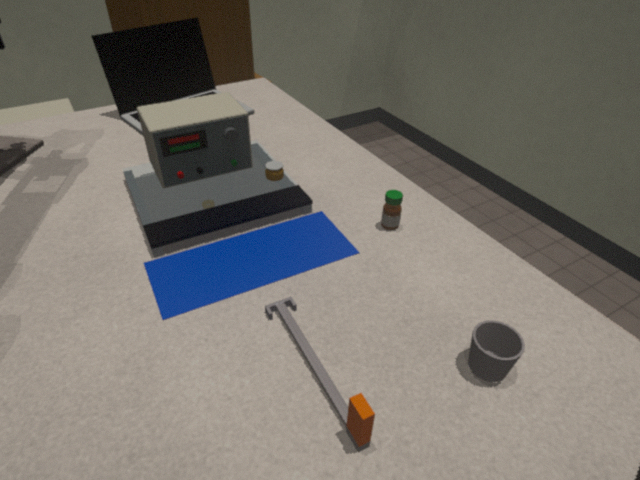

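Top view: mat corners about (250,211), (322,212), (315,391) and (239,389). The ring shows through the clear board at (182,305), the probe foot is at (350,306), the handle at (478,309), and the strip spans x 200–245. In the side view the ring is at (209,204).

```bash
cat > m.py <<'E'
from h import *
def big(m): 
    c,_=cv2.findContours(m.astype(np.uint8),cv2.RETR_EXTERNAL,cv2.CHAIN_APPROX_NONE); return max(c,key=cv2.contourArea)
def masks(a):
    h=cv2.cvtColor(a,cv2.COLOR_RGB2HSV).astype(int); H,S,V=h[...,0],h[...,1],h[...,2]
    return H,S,V
def mat(a,n):
    H,S,V=masks(a); c=big((H>100)&(H<125)&(S>150)&(V>80)); w=ray(n,c[:,0,:],0)[:,:2].astype(np.float32)
    return cv2.minAreaRect(w)
E
python3 - <<'E'
from m import *
np.set_printoptions(precision=4,suppress=True)
for n in("top","side"):
    a=cv2.imread(f"pics/{n}0.png")[:,:,::-1]; H,S,V=masks(a)
    r=mat(a,n); print(n,"mat",r)
    o=(H>5)&(H<16)&(S>200)&(V>110)
    if n=="top": o[:, :420]=0
    else: o[:380]=0
    c=big(o); print("orange",cv2.boundingRect(c),"top-plane rect",cv2.minAreaRect(ray(n,c[:,0,:],0.075)[:,:2].astype(np.float32)))
a=cv2.imread("pics/top0.png")[:,:,::-1]
print("ring top",ray("top",[182,305.5],0.008)," side",ray("side",[209,204],0.008))
print("foot",ray("top",[[347,295],[347,317],[355,295],[355,317]],0.014))
print("strip",ray("top",[[245,216],[235,378],[214,215],[201,378]],0.03))
print("flux",ray("top",[301,155],0.075),"cup",ray("top",[471,195],0.06))
e=np.hstack([cv2.resize(a[280:330,150:214],None,fx=6,fy=6,interpolation=2),cv2.resize(a[285:335,335:399],None,fx=6,fy=6,interpolation=2)])
b=cv2.imread("pics/side0.png")[:,:,::-1]
e=np.vstack([e,np.hstack([cv2.resize(b[190:220,180:244],None,fx=6,fy=6),cv2.resize(a[295:325,440:504],None,fx=6,fy=6)])])
cv2.imwrite("pics/c1.png",e[:,:,::-1])
E
```

```text
top mat ((0.5218672752380371, 0.0011289268732070923), (0.14689956605434418, 0.3558085858821869), 86.78884887695312)
orange (472, 312, 7, 2) top-plane rect ((0.4827233850955963, -0.3635578155517578), (0.011051811277866364, 0.0015147082740440965), 79.54113006591797)
side mat ((0.5231302976608276, -0.00048103928565979004), (0.14657776057720184, 0.3564933240413666), 86.66722869873047)
orange (350, 394, 23, 26) top-plane rect ((0.49147796630859375, -0.3757842779159546), (0.029284954071044922, 0.015327874571084976), 86.81877136230469)
ring top [[0.5092 0.1972 0.008 ]]  side [[0.5113 0.1901 0.008 ]]
foot [[ 0.524  -0.1322  0.014 ]
 [ 0.4809 -0.131   0.014 ]
 [ 0.5238 -0.148   0.014 ]
 [ 0.4806 -0.1467  0.014 ]]
strip [[0.6849 0.0693 0.03  ]
 [0.3692 0.0858 0.03  ]
 [0.6882 0.1319 0.03  ]
 [0.3701 0.1507 0.03  ]]
flux [[ 0.7947 -0.0465  0.075 ]] cup [[ 0.7112 -0.377   0.06  ]]
```

View pics/c1.png

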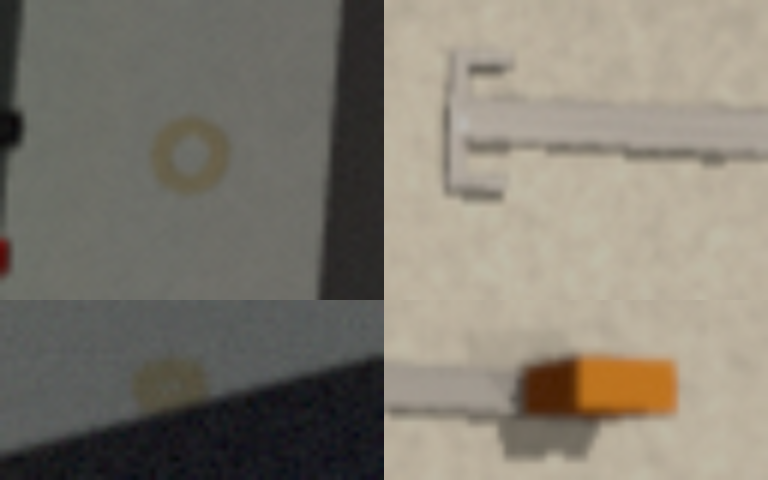

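The ring is a clear annulus at about (181.5,305.5) and the foot's front wall is at x≈345.7, rows 293–317. The handle top's centre is (480.4,309.2). In the riser frame the ring is near x −34, y +24 mm, and all sizes agree with those given. I'm moving toward the handle.

Call:
{"name": "jog_arm", "arguments": {
  "motion": [
    {"tx": 3,"ty": -5,"tz": 3,"rz": -8},
    {"tx": 6,"ty": -10,"tz": 3,"rz": -16},
    {"tx": 10,"ty": -15,"tz": 3,"rz": -24},
    {"tx": 14,"ty": -20,"tz": 3,"rz": -32},
    {"tx": 18,"ty": -25,"tz": 3,"rz": -40}
  ]
}}

```text
schema error: expected keys rx, ry, rz, tx, ty, tz, grip
```

```bash
python3 - <<'E'
from h import *
np.set_printoptions(precision=4,suppress=True)
print(ray("top",[480.4,309.2],.075),ray("top",[345.7,305.2],.014),ray("side",[281,303],.014),ray("top",[181.4,305.4],.004))
o=bot.observe();print(o["time_s"],o["position"],o["eef_rot"],o["q"])
E
```

```text
[[ 0.4893 -0.374   0.075 ]] [[ 0.504  -0.1291  0.014 ]] [[ 0.5101 -0.1375  0.014 ]] [[0.5096 0.1995 0.004 ]]
0.1 [0.221  0.584  0.2302] [-3.1398 -0.0003  2.7797] [ 1.09    0.0533  1.6142  0.      1.476  -0.119 ]
```

Call:
{"name": "jog_arm", "arguments": {
  "motion": [
    {"tx": 3,"ty": -5,"tz": 3,"rx": 0,"ry": 0,"rz": -8,"grip": 1},
    {"tx": 6,"ty": -10,"tz": 3,"rx": 0,"ry": 0,"rz": -16,"grip": 1},
    {"tx": 10,"ty": -15,"tz": 3,"rx": 0,"ry": 0,"rz": -24,"grip": 1},
    {"tx": 14,"ty": -20,"tz": 3,"rx": 0,"ry": 0,"rz": -32,"grip": 1},
    {"tx": 18,"ty": -25,"tz": 3,"rx": 0,"ry": 0,"rz": -40,"grip": 1}
  ],
  "grip_force": 60
}}

```text
time_s: 0.72
position: [0.399, 0.3363, 0.2609]
eef_rot: [-3.141, 0.0, 2.077]
contact_force: [0.7, 0.3, 0.7]
gripper_width: 0.0851
grasp_force: 0.0
```

Call:
{"name": "jog_arm", "arguments": {
  "motion": [
    {"tx": 2,"ty": -6,"tz": 0,"rx": 0,"ry": 0,"rz": -7,"grip": 1},
    {"tx": 3,"ty": -12,"tz": 0,"rx": 0,"ry": 0,"rz": -14,"grip": 1},
    {"tx": 4,"ty": -18,"tz": 0,"rx": 0,"ry": 0,"rz": -21,"grip": 1},
    {"tx": 5,"ty": -24,"tz": 0,"rx": 0,"ry": 0,"rz": -28,"grip": 1},
    {"tx": 6,"ty": -30,"tz": 0,"rx": 0,"ry": 0,"rz": -32,"grip": 1}
  ]
}}

```text
time_s: 1.35
position: [0.4581, 0.0362, 0.261]
eef_rot: [3.142, -0.0, 1.521]
contact_force: [0.8, -0.1, -0.5]
gripper_width: 0.0854
grasp_force: 0.0
```

Call:
{"name": "jog_arm", "arguments": {
  "motion": [
    {"tx": 1,"ty": -6,"tz": 0,"rx": 0,"ry": 0,"rz": 0,"grip": 1},
    {"tx": 2,"ty": -12,"tz": 0,"rx": 0,"ry": 0,"rz": 0,"grip": 1},
    {"tx": 3,"ty": -18,"tz": 0,"rx": 0,"ry": 0,"rz": 0,"grip": 1},
    {"tx": 3,"ty": -24,"tz": 0,"rx": 0,"ry": 0,"rz": 0,"grip": 1},
    {"tx": 3,"ty": -30,"tz": 0,"rx": 0,"ry": 0,"rz": 0,"grip": 1}
  ]
}}

```text
time_s: 1.98
position: [0.4879, -0.2638, 0.2607]
eef_rot: [-3.141, -0.001, 1.523]
contact_force: [-0.0, 0.0, -1.2]
gripper_width: 0.0856
grasp_force: 0.0
```

Call:
{"name": "jog_arm", "arguments": {
  "motion": [
    {"tx": 0.1,"ty": -6,"tz": 0,"rx": 0,"ry": 0,"rz": 0,"grip": 1},
    {"tx": 0.2,"ty": -11.1,"tz": -2,"rx": 0,"ry": 0,"rz": 0,"grip": 1},
    {"tx": 0.2,"ty": -11.1,"tz": -8,"rx": 0,"ry": 0,"rz": 0,"grip": 1},
    {"tx": 0.2,"ty": -11.1,"tz": -12,"rx": 0,"ry": 0,"rz": 0,"grip": 1},
    {"tx": 0.2,"ty": -11.1,"tz": -15,"rx": 0,"ry": 0,"rz": 0,"grip": 1}
  ]
}}

```text
time_s: 2.6
position: [0.489, -0.372, 0.1079]
eef_rot: [-3.139, -0.003, 1.523]
contact_force: [-0.4, -0.8, 0.8]
gripper_width: 0.0856
grasp_force: 0.0
```

Call:
{"name": "jog_arm", "arguments": {
  "motion": [
    {"tx": 0,"ty": 0,"tz": -3,"rx": 0,"ry": 0,"rz": 0,"grip": 1},
    {"tx": 0,"ty": 0,"tz": -6,"rx": 0,"ry": 0,"rz": 0,"grip": 1},
    {"tx": 0,"ty": 0,"tz": -8.3,"rx": 0,"ry": 0,"rz": 0,"grip": 1},
    {"tx": 0,"ty": 0,"tz": -8.3,"rx": 0,"ry": 0,"rz": 0,"grip": 0},
    {"tx": 0,"ty": 0,"tz": -8.3,"rx": 0,"ry": 0,"rz": 0,"grip": -1}
  ]
}}

```text
time_s: 3.22
position: [0.4907, -0.3732, 0.0291]
eef_rot: [3.141, 0.001, 1.523]
contact_force: [-0.4, -0.6, -0.8]
gripper_width: 0.0515
grasp_force: 0.0
```

Call:
{"name": "jog_arm", "arguments": {
  "motion": [
    {"tx": 0,"ty": 0,"tz": 0,"rx": 0,"ry": 0,"rz": 0,"grip": -1},
    {"tx": 0,"ty": 0,"tz": 0,"rx": 0,"ry": 0,"rz": 0,"grip": -1},
    {"tx": 0,"ty": 0,"tz": 0,"rx": 0,"ry": 0,"rz": 0,"grip": -1},
    {"tx": 0,"ty": 0,"tz": 0,"rx": 0,"ry": 0,"rz": 0,"grip": -1},
    {"tx": 0,"ty": 0,"tz": 0,"rx": 0,"ry": 0,"rz": 0,"grip": -1}
  ]
}}

```text
time_s: 3.85
position: [0.491, -0.3735, 0.0298]
eef_rot: [3.14, 0.001, 1.523]
contact_force: [-1.0, 0.7, 5.7]
gripper_width: 0.0155
grasp_force: 58.9
```

```bash
python3 - <<'E'
from h import *
o=bot.observe();print({k:np.round(v,4) for k,v in o.items()})
a,d=snap("top","t1"); b,_=snap("side","s1")
cv2.imwrite("pics/c2.png",np.hstack([cv2.resize(a[280:340,335:505],None,fx=2.4,fy=2.4,interpolation=2),cv2.resize(b[290:350,255:425] if 0 else b[290:470,250:420],None,fx=2.2,fy=0.8)])[:,:,::-1]) if 0 else cv2.imwrite("pics/c2.png",cv2.resize(a[270:350,330:510],None,fx=4.4,fy=4.4,interpolation=2)[:,:,::-1])
E
```

```text
{'time_s': np.float64(3.85), 'q': array([-0.7708,  0.2342,  1.771 , -0.    ,  1.1344, -0.7232]), 'qvel': array([-0.0001,  0.0017, -0.0007, -0.0006, -0.0019,  0.0005]), 'effort': array([-1.85600e-01, -3.86216e+01, -2.94227e+01,  1.93000e-02,
       -3.06500e-01, -1.36000e-02]), 'position': array([ 0.491 , -0.3735,  0.0298]), 'eef_rot': array([3.1401e+00, 1.3000e-03, 1.5232e+00]), 'contact_force': array([-1.0326,  0.6562,  5.7111]), 'ft_torque': array([0.1159, 0.1347, 0.042 ]), 'grasp_force': np.float64(58.9031), 'gripper_width': np.float64(0.0155)}
```

View pics/c2.png

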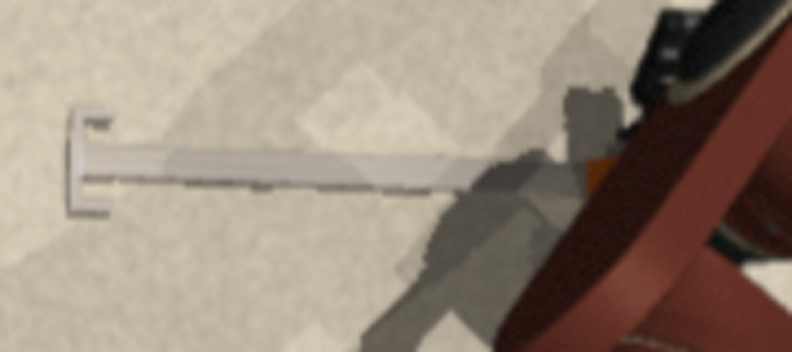

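The probe is gripped square, with its foot front wall at pixel (345.7,307). I'm relieving the down force and sliding to just before the riser, offset to the riser's +y side of the ring.

Call:
{"name": "jog_arm", "arguments": {
  "motion": [
    {"tx": 0,"ty": 0,"tz": 0.2,"rx": 0,"ry": 0,"rz": 0,"grip": -1},
    {"tx": -1,"ty": 2,"tz": 0.2,"rx": 0,"ry": 0,"rz": -0.4,"grip": -1},
    {"tx": -2,"ty": 5,"tz": 0.2,"rx": 0,"ry": 0,"rz": -0.4,"grip": -1},
    {"tx": -3,"ty": 8,"tz": 0.2,"rx": 0,"ry": 0,"rz": -0.4,"grip": -1},
    {"tx": -4.2,"ty": 11,"tz": 0.2,"rx": 0,"ry": 0,"rz": -0.4,"grip": -1}
  ]
}}

```text
time_s: 4.58
position: [0.4476, -0.2618, 0.0297]
eef_rot: [-3.141, -0.0, 1.516]
contact_force: [1.1, -1.0, 1.0]
gripper_width: 0.0155
grasp_force: 58.8
```

Call:
{"name": "jog_arm", "arguments": {
  "motion": [
    {"tx": 0,"ty": 3,"tz": 0,"rx": 0,"ry": 0,"rz": 0,"grip": -1},
    {"tx": 0,"ty": 6,"tz": 0,"rx": 0,"ry": 0,"rz": 0,"grip": -1},
    {"tx": 0,"ty": 9,"tz": 0,"rx": 0,"ry": 0,"rz": 0,"grip": -1},
    {"tx": 0,"ty": 9.5,"tz": 0,"rx": 0,"ry": 0,"rz": 0,"grip": -1},
    {"tx": 0,"ty": 9.5,"tz": 0,"rx": 0,"ry": 0,"rz": 0,"grip": -1}
  ]
}}

```text
time_s: 5.2
position: [0.448, -0.1678, 0.0299]
eef_rot: [-3.141, -0.0, 1.517]
contact_force: [0.5, 0.4, -1.0]
gripper_width: 0.0153
grasp_force: 58.4
```

```bash
python3 - <<'E'
from h import *
o=bot.observe();print({k:np.round(o[k],3) for k in("position","eef_rot","contact_force","ft_torque")})
a,d=snap("top","t2")
cv2.imwrite("pics/c3.png",cv2.resize(a[200:400,180:420],None,fx=3,fy=3,interpolation=2)[:,:,::-1])
E
```

```text
{'position': array([ 0.448, -0.168,  0.03 ]), 'eef_rot': array([-3.141, -0.   ,  1.517]), 'contact_force': array([ 0.463,  0.357, -1.037]), 'ft_torque': array([-0.06 ,  0.015, -0.007])}
```

View pics/c3.png

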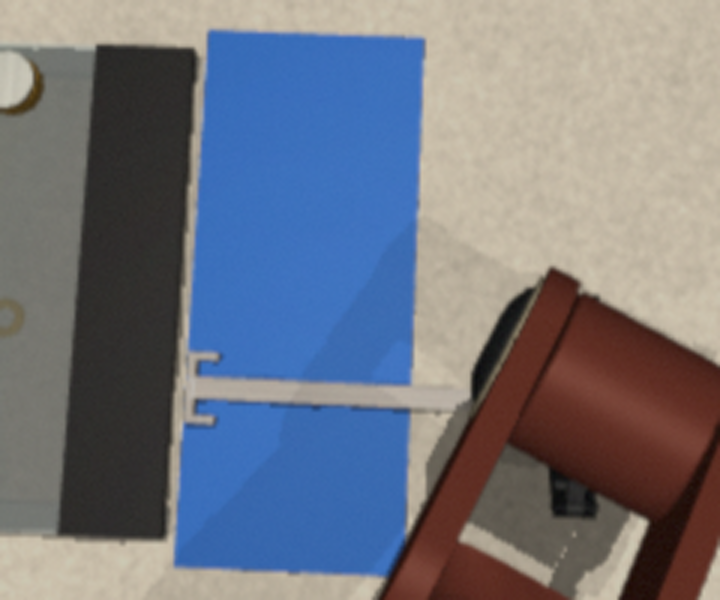

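The foot stands square about 5 mm before the front edge, at about (242,330), and clears the ring laterally by roughly 45 mm. I'm going in, slowly near the prop line.

Call:
{"name": "jog_arm", "arguments": {
  "motion": [
    {"tx": 0.05,"ty": 0.7,"tz": 0,"rx": 0,"ry": 0,"rz": 0,"grip": -1},
    {"tx": 0.1,"ty": 1.4,"tz": 0,"rx": 0,"ry": 0,"rz": 0,"grip": -1},
    {"tx": 0.15,"ty": 2.1,"tz": 0,"rx": 0,"ry": 0,"rz": 0,"grip": -1},
    {"tx": 0.2,"ty": 2.8,"tz": 0,"rx": 0,"ry": 0,"rz": 0,"grip": -1},
    {"tx": 0.2,"ty": 3.4,"tz": 0,"rx": 0,"ry": 0,"rz": 0,"grip": -1}
  ]
}}

```text
time_s: 5.88
position: [0.4504, -0.1334, 0.0303]
eef_rot: [3.142, 0.0, 1.516]
contact_force: [0.1, 0.6, -2.6]
gripper_width: 0.015
grasp_force: 58.4
```

Call:
{"name": "jog_arm", "arguments": {
  "motion": [
    {"tx": 0,"ty": 0.1,"tz": 0,"rx": 0,"ry": 0,"rz": 0,"grip": -1},
    {"tx": 0,"ty": 0.2,"tz": 0,"rx": 0,"ry": 0,"rz": 0,"grip": -1},
    {"tx": 0,"ty": 0.3,"tz": 0,"rx": 0,"ry": 0,"rz": 0,"grip": -1},
    {"tx": 0,"ty": 0.4,"tz": 0,"rx": 0,"ry": 0,"rz": 0,"grip": -1},
    {"tx": 0,"ty": 0.5,"tz": 0,"rx": 0,"ry": 0,"rz": 0,"grip": -1}
  ]
}}

```text
time_s: 6.5
position: [0.4504, -0.1289, 0.0303]
eef_rot: [3.142, 0.0, 1.516]
contact_force: [-0.1, 0.3, -1.7]
gripper_width: 0.0155
grasp_force: 58.4
```

Call:
{"name": "jog_arm", "arguments": {
  "motion": [
    {"tx": 0,"ty": 0.1,"tz": 0,"rx": 0,"ry": 0,"rz": 0,"grip": -1},
    {"tx": 0,"ty": 0.2,"tz": 0,"rx": 0,"ry": 0,"rz": 0,"grip": -1},
    {"tx": 0,"ty": 0.3,"tz": 0,"rx": 0,"ry": 0,"rz": 0,"grip": -1},
    {"tx": 0,"ty": 0.4,"tz": 0,"rx": 0,"ry": 0,"rz": 0,"grip": -1},
    {"tx": 0,"ty": 0.5,"tz": 0,"rx": 0,"ry": 0,"rz": 0,"grip": -1}
  ]
}}

```text
time_s: 7.12
position: [0.4503, -0.1238, 0.0303]
eef_rot: [3.142, -0.0, 1.516]
contact_force: [-0.7, -0.1, -1.1]
gripper_width: 0.0155
grasp_force: 58.4
```

Call:
{"name": "jog_arm", "arguments": {
  "motion": [
    {"tx": 0,"ty": 0.1,"tz": 0,"rx": 0,"ry": 0,"rz": 0,"grip": -1},
    {"tx": 0,"ty": 0.2,"tz": 0,"rx": 0,"ry": 0,"rz": 0,"grip": -1},
    {"tx": 0,"ty": 0.3,"tz": 0,"rx": 0,"ry": 0,"rz": 0,"grip": -1},
    {"tx": 0,"ty": 0.4,"tz": 0,"rx": 0,"ry": 0,"rz": 0,"grip": -1},
    {"tx": 0,"ty": 0.5,"tz": 0,"rx": 0,"ry": 0,"rz": 0,"grip": -1}
  ]
}}

```text
time_s: 7.75
position: [0.4503, -0.1188, 0.0303]
eef_rot: [-3.142, 0.0, 1.516]
contact_force: [-0.6, -0.2, -2.5]
gripper_width: 0.0152
grasp_force: 58.4
```

Front is at about −107 mm with no contact yet.

Call:
{"name": "jog_arm", "arguments": {
  "motion": [
    {"tx": 0,"ty": 0.1,"tz": 0,"rx": 0,"ry": 0,"rz": 0,"grip": -1},
    {"tx": 0,"ty": 0.2,"tz": 0,"rx": 0,"ry": 0,"rz": 0,"grip": -1},
    {"tx": 0,"ty": 0.3,"tz": 0,"rx": 0,"ry": 0,"rz": 0,"grip": -1},
    {"tx": 0,"ty": 0.4,"tz": 0,"rx": 0,"ry": 0,"rz": 0,"grip": -1},
    {"tx": 0,"ty": 0.5,"tz": 0,"rx": 0,"ry": 0,"rz": 0,"grip": -1}
  ]
}}

```text
time_s: 8.38
position: [0.4503, -0.1138, 0.0303]
eef_rot: [-3.142, -0.0, 1.516]
contact_force: [-0.5, 0.0, -1.0]
gripper_width: 0.0151
grasp_force: 58.4
```

```bash
python3 - <<'E'
from h import *
o=bot.observe();print({k:np.round(o[k],4) for k in("position","eef_rot","contact_force","ft_torque")})
E
```

```text
{'position': array([ 0.4503, -0.1138,  0.0303]), 'eef_rot': array([-3.1416, -0.    ,  1.5162]), 'contact_force': array([-0.4835,  0.0456, -0.9746]), 'ft_torque': array([-0.0663, -0.0184,  0.0044])}
```

Call:
{"name": "jog_arm", "arguments": {
  "motion": [
    {"tx": 0,"ty": 0.1,"tz": 0,"rx": 0,"ry": 0,"rz": 0,"grip": -1},
    {"tx": 0,"ty": 0.2,"tz": 0,"rx": 0,"ry": 0,"rz": 0,"grip": -1},
    {"tx": 0,"ty": 0.3,"tz": 0,"rx": 0,"ry": 0,"rz": 0,"grip": -1},
    {"tx": 0.1,"ty": 0.5,"tz": 0,"rx": 0,"ry": 0,"rz": 0,"grip": -1},
    {"tx": 0.1,"ty": 0.7,"tz": 0,"rx": 0,"ry": 0,"rz": 0,"grip": -1}
  ]
}}

```text
time_s: 9.0
position: [0.4514, -0.1068, 0.0303]
eef_rot: [3.142, 0.0, 1.516]
contact_force: [0.0, 0.3, -0.6]
gripper_width: 0.0155
grasp_force: 58.4
```

The front has passed the prop line without contact, so the prop is below y≈+34. Going deeper in two calls.

Call:
{"name": "jog_arm", "arguments": {
  "motion": [
    {"tx": 0,"ty": 0.4,"tz": 0,"rx": 0,"ry": 0,"rz": 0,"grip": -1},
    {"tx": 0,"ty": 0.8,"tz": 0,"rx": 0,"ry": 0,"rz": 0,"grip": -1},
    {"tx": 0,"ty": 1.2,"tz": 0,"rx": 0,"ry": 0,"rz": 0,"grip": -1},
    {"tx": 0,"ty": 1.6,"tz": 0,"rx": 0,"ry": 0,"rz": 0,"grip": -1},
    {"tx": 0,"ty": 2.1,"tz": 0,"rx": 0,"ry": 0,"rz": 0,"grip": -1}
  ]
}}

```text
time_s: 9.62
position: [0.4514, -0.0856, 0.0303]
eef_rot: [3.142, 0.0, 1.516]
contact_force: [-0.0, 0.5, -2.6]
gripper_width: 0.0156
grasp_force: 58.4
```

Call:
{"name": "jog_arm", "arguments": {
  "motion": [
    {"tx": 0.1,"ty": 0.8,"tz": 0,"rx": 0,"ry": 0,"rz": 0,"grip": -1},
    {"tx": 0.1,"ty": 1.6,"tz": 0,"rx": 0,"ry": 0,"rz": 0,"grip": -1},
    {"tx": 0.1,"ty": 2.4,"tz": 0,"rx": 0,"ry": 0,"rz": 0,"grip": -1},
    {"tx": 0.2,"ty": 3.2,"tz": 0,"rx": 0,"ry": 0,"rz": 0,"grip": -1},
    {"tx": 0.2,"ty": 4,"tz": 0,"rx": 0,"ry": 0,"rz": 0,"grip": -1}
  ]
}}

```text
time_s: 10.25
position: [0.4535, -0.0453, 0.0304]
eef_rot: [3.141, 0.0, 1.516]
contact_force: [0.1, -0.0, -0.1]
gripper_width: 0.0156
grasp_force: 58.4
```

```bash
python3 - <<'E'
from h import *
o=bot.observe();print({k:np.round(o[k],4) for k in("position","eef_rot","contact_force","ft_torque")})
a,d=snap("top","t3")
cv2.imwrite("pics/c4.png",cv2.resize(a[200:400,90:330],None,fx=3,fy=3,interpolation=2)[:,:,::-1])
E
```

```text
{'position': array([ 0.4535, -0.0453,  0.0304]), 'eef_rot': array([3.1414, 0.    , 1.5163]), 'contact_force': array([ 0.138 , -0.0218, -0.0824]), 'ft_torque': array([-0.1101, -0.0259, -0.0656])}
```

View pics/c4.png

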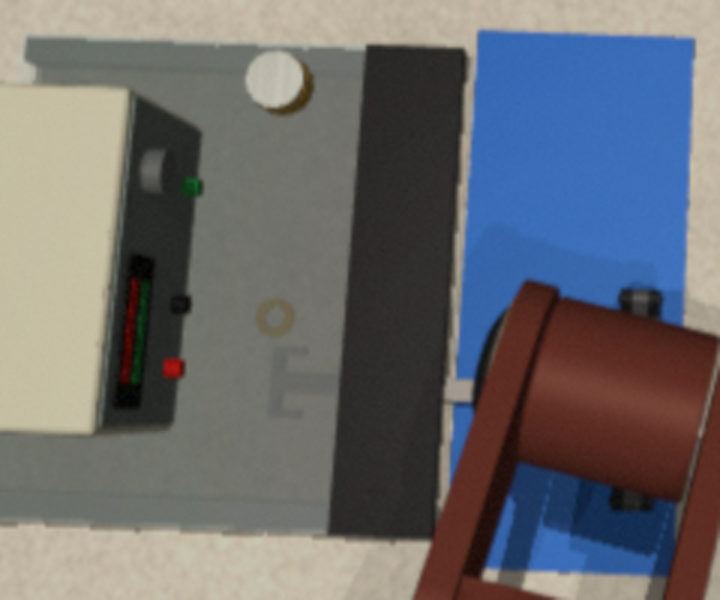

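Through the clear board the foot's wall is at crop x≈272 and its tine tips at 305. The ring is centred at (275,318), radius about 19 px, with about 6 mm of lateral gap. I need about 42 mm more depth.

Call:
{"name": "jog_arm", "arguments": {
  "motion": [
    {"tx": 0,"ty": 0.8,"tz": 0,"rx": 0,"ry": 0,"rz": 0,"grip": -1},
    {"tx": 0,"ty": 1.6,"tz": 0,"rx": 0,"ry": 0,"rz": 0,"grip": -1},
    {"tx": 0,"ty": 2.4,"tz": 0,"rx": 0,"ry": 0,"rz": 0,"grip": -1},
    {"tx": 0.1,"ty": 3.2,"tz": 0,"rx": 0,"ry": 0,"rz": 0,"grip": -1},
    {"tx": 0.1,"ty": 4.2,"tz": 0,"rx": 0,"ry": 0,"rz": 0,"grip": -1}
  ]
}}

```text
time_s: 10.92
position: [0.4545, -0.0033, 0.0304]
eef_rot: [3.141, -0.0, 1.516]
contact_force: [-0.5, 0.8, -2.3]
gripper_width: 0.0152
grasp_force: 58.4
```

Call:
{"name": "jog_arm", "arguments": {
  "motion": [
    {"tx": 0.2,"ty": 0,"tz": 0,"rx": 0,"ry": 0,"rz": 0,"grip": -1},
    {"tx": 0.4,"ty": 0,"tz": 0,"rx": 0,"ry": 0,"rz": 0,"grip": -1},
    {"tx": 0.6,"ty": 0,"tz": 0,"rx": 0,"ry": 0,"rz": 0,"grip": -1},
    {"tx": 0.8,"ty": 0,"tz": 0,"rx": 0,"ry": 0,"rz": 0,"grip": -1},
    {"tx": 1.0,"ty": 0,"tz": 0,"rx": 0,"ry": 0,"rz": 0,"grip": -1}
  ]
}}

```text
time_s: 11.55
position: [0.4645, -0.004, 0.0303]
eef_rot: [-3.142, 0.0, 1.516]
contact_force: [-0.5, 0.1, -1.4]
gripper_width: 0.0155
grasp_force: 58.4
```

```bash
cat > o.py <<'E'
from h import *
o=bot.observe();print({k:np.round(o[k],4).tolist() for k in("position","eef_rot","contact_force","ft_torque")})
E
python3 o.py
```

```text
{'position': [0.4645, -0.004, 0.0303], 'eef_rot': [-3.1415, 0.0, 1.5159], 'contact_force': [-0.5274, 0.0623, -1.3679], 'ft_torque': [-0.1133, 0.0055, 0.0061]}
```

Call:
{"name": "jog_arm", "arguments": {
  "motion": [
    {"tx": 0.2,"ty": 0,"tz": 0,"rx": 0,"ry": 0,"rz": 0,"grip": -1},
    {"tx": 0.4,"ty": 0,"tz": 0,"rx": 0,"ry": 0,"rz": 0,"grip": -1},
    {"tx": 0.6,"ty": 0,"tz": 0,"rx": 0,"ry": 0,"rz": 0,"grip": -1},
    {"tx": 0.8,"ty": 0,"tz": 0,"rx": 0,"ry": 0,"rz": 0,"grip": -1},
    {"tx": 0.8,"ty": 0,"tz": 0,"rx": 0,"ry": 0,"rz": 0,"grip": -1}
  ]
}}

```text
time_s: 12.18
position: [0.4725, -0.0039, 0.0304]
eef_rot: [3.141, 0.0, 1.516]
contact_force: [-0.4, 0.1, -1.7]
gripper_width: 0.0151
grasp_force: 58.3
```

```bash
python3 o.py
```

```text
{'position': [0.4725, -0.0039, 0.0304], 'eef_rot': [3.1415, 0.0, 1.5162], 'contact_force': [-0.3749, 0.0721, -1.6676], 'ft_torque': [-0.1089, -0.0061, 0.0099]}
```

Call:
{"name": "jog_arm", "arguments": {
  "motion": [
    {"tx": 0.2,"ty": 0,"tz": 0,"rx": 0,"ry": 0,"rz": 0,"grip": -1},
    {"tx": 0.4,"ty": 0,"tz": 0,"rx": 0,"ry": 0,"rz": 0,"grip": -1},
    {"tx": 0.6,"ty": 0,"tz": 0,"rx": 0,"ry": 0,"rz": 0,"grip": -1},
    {"tx": 0.8,"ty": 0,"tz": 0,"rx": 0,"ry": 0,"rz": 0,"grip": -1},
    {"tx": 0.8,"ty": 0,"tz": 0,"rx": 0,"ry": 0,"rz": 0,"grip": -1}
  ]
}}

```text
time_s: 12.8
position: [0.4805, -0.0039, 0.0304]
eef_rot: [3.142, 0.0, 1.516]
contact_force: [0.3, 0.8, -1.6]
gripper_width: 0.0152
grasp_force: 58.3
```

```bash
python3 o.py
```

```text
{'position': [0.4805, -0.0039, 0.0304], 'eef_rot': [3.1415, 0.0, 1.5162], 'contact_force': [0.2897, 0.8047, -1.5696], 'ft_torque': [-0.1112, 0.0354, 0.0112]}
```

Call:
{"name": "jog_arm", "arguments": {
  "motion": [
    {"tx": 0.2,"ty": 0,"tz": 0,"rx": 0,"ry": 0,"rz": 0,"grip": -1},
    {"tx": 0.4,"ty": 0,"tz": 0,"rx": 0,"ry": 0,"rz": 0,"grip": -1},
    {"tx": 0.6,"ty": 0,"tz": 0,"rx": 0,"ry": 0,"rz": 0,"grip": -1},
    {"tx": 0.8,"ty": 0,"tz": 0,"rx": 0,"ry": 0,"rz": 0,"grip": -1},
    {"tx": 0.8,"ty": 0,"tz": 0,"rx": 0,"ry": 0,"rz": 0,"grip": -1}
  ]
}}

```text
time_s: 13.42
position: [0.4885, -0.0039, 0.0304]
eef_rot: [3.142, 0.0, 1.516]
contact_force: [0.4, 0.0, -1.6]
gripper_width: 0.0154
grasp_force: 58.3
```

```bash
python3 o.py
```

```text
{'position': [0.4885, -0.0039, 0.0304], 'eef_rot': [3.1415, 0.0, 1.5162], 'contact_force': [0.3558, 0.0109, -1.5634], 'ft_torque': [-0.103, 0.0044, 0.0408]}
```

Call:
{"name": "jog_arm", "arguments": {
  "motion": [
    {"tx": 0.1,"ty": 0,"tz": 0,"rx": 0,"ry": 0,"rz": 0,"grip": -1},
    {"tx": 0.2,"ty": 0,"tz": 0,"rx": 0,"ry": 0,"rz": 0,"grip": -1},
    {"tx": 0.3,"ty": 0,"tz": 0,"rx": 0,"ry": 0,"rz": 0,"grip": -1},
    {"tx": 0.4,"ty": 0,"tz": 0,"rx": 0,"ry": 0,"rz": 0,"grip": -1},
    {"tx": 0.5,"ty": 0,"tz": 0,"rx": 0,"ry": 0,"rz": 0,"grip": -1}
  ]
}}

```text
time_s: 14.05
position: [0.4934, -0.0039, 0.0303]
eef_rot: [-3.142, -0.0, 1.516]
contact_force: [-0.1, 1.4, -1.3]
gripper_width: 0.0153
grasp_force: 58.3
```

```bash
python3 o.py
```

```text
{'position': [0.4934, -0.0039, 0.0303], 'eef_rot': [-3.1416, -0.0, 1.5162], 'contact_force': [-0.0796, 1.3995, -1.2733], 'ft_torque': [-0.0742, -0.0031, -0.0144]}
```

Call:
{"name": "jog_arm", "arguments": {
  "motion": [
    {"tx": 0.1,"ty": 0,"tz": 0,"rx": 0,"ry": 0,"rz": 0,"grip": -1},
    {"tx": 0.2,"ty": 0,"tz": 0,"rx": 0,"ry": 0,"rz": 0,"grip": -1},
    {"tx": 0.3,"ty": 0,"tz": 0,"rx": 0,"ry": 0,"rz": 0,"grip": -1},
    {"tx": 0.4,"ty": 0,"tz": 0,"rx": 0,"ry": 0,"rz": 0,"grip": -1},
    {"tx": 0.4,"ty": 0,"tz": 0,"rx": 0,"ry": 0,"rz": 0,"grip": -1}
  ]
}}

```text
time_s: 14.68
position: [0.4974, -0.0039, 0.0303]
eef_rot: [-3.142, -0.0, 1.516]
contact_force: [-0.3, -0.4, -2.0]
gripper_width: 0.0157
grasp_force: 58.3
```

```bash
python3 o.py; python3 - <<'E'
from h import *
a,d=snap("top","t4")
cv2.imwrite("pics/c5.png",cv2.resize(a[260:350,120:300],None,fx=4,fy=4,interpolation=2)[:,:,::-1])
E
```

```text
{'position': [0.4974, -0.0039, 0.0303], 'eef_rot': [-3.1416, -0.0, 1.5162], 'contact_force': [-0.3392, -0.4143, -1.9778], 'ft_torque': [-0.0649, 0.0129, -0.0247]}
```

View pics/c5.png

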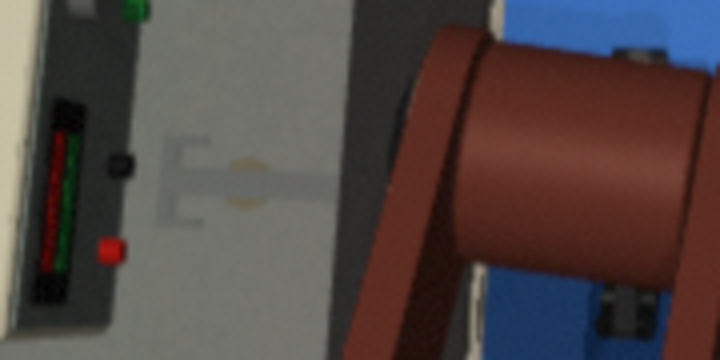

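The ring lies centred under the blade, at crop (248,182), about 21 mm behind the foot's inner wall, and the blade met no prop. So the prop is below y≈+10. I'll pull back, seat the ring, shift diagonally back toward the proven lane, then go out.

Call:
{"name": "jog_arm", "arguments": {
  "motion": [
    {"tx": 0,"ty": -0.5,"tz": 0,"rx": 0,"ry": 0,"rz": 0,"grip": -1},
    {"tx": -0.1,"ty": -1,"tz": 0,"rx": 0,"ry": 0,"rz": 0,"grip": -1},
    {"tx": -0.1,"ty": -1.5,"tz": 0,"rx": 0,"ry": 0,"rz": 0,"grip": -1},
    {"tx": -0.1,"ty": -2,"tz": 0,"rx": 0,"ry": 0,"rz": 0,"grip": -1},
    {"tx": -0.15,"ty": -2.5,"tz": 0,"rx": 0,"ry": 0,"rz": 0,"grip": -1}
  ]
}}

```text
time_s: 15.35
position: [0.4959, -0.0293, 0.0303]
eef_rot: [3.142, -0.0, 1.516]
contact_force: [-1.3, -0.9, -0.8]
gripper_width: 0.0153
grasp_force: 58.3
```

Call:
{"name": "jog_arm", "arguments": {
  "motion": [
    {"tx": -0.3,"ty": -0.5,"tz": 0,"rx": 0,"ry": 0,"rz": 0,"grip": -1},
    {"tx": -0.6,"ty": -1,"tz": 0,"rx": 0,"ry": 0,"rz": 0,"grip": -1},
    {"tx": -0.9,"ty": -1.5,"tz": 0,"rx": 0,"ry": 0,"rz": 0,"grip": -1},
    {"tx": -1.2,"ty": -2,"tz": 0,"rx": 0,"ry": 0,"rz": 0,"grip": -1},
    {"tx": -1.5,"ty": -2.5,"tz": 0,"rx": 0,"ry": 0,"rz": 0,"grip": -1}
  ]
}}

```text
time_s: 15.98
position: [0.4806, -0.0542, 0.0303]
eef_rot: [-3.142, -0.0, 1.516]
contact_force: [-0.4, -0.2, -2.3]
gripper_width: 0.0154
grasp_force: 58.4
```

```bash
python3 o.py; python3 - <<'E'
from h import *
a,d=snap("top","t5")
cv2.imwrite("pics/c6.png",cv2.resize(a[260:360,120:300],None,fx=4,fy=4,interpolation=2)[:,:,::-1])
E
```

```text
{'position': [0.4806, -0.0542, 0.0303], 'eef_rot': [-3.1416, -0.0, 1.5162], 'contact_force': [-0.3764, -0.1517, -2.2858], 'ft_torque': [-0.0304, -0.0117, -0.0213]}
```

View pics/c6.png

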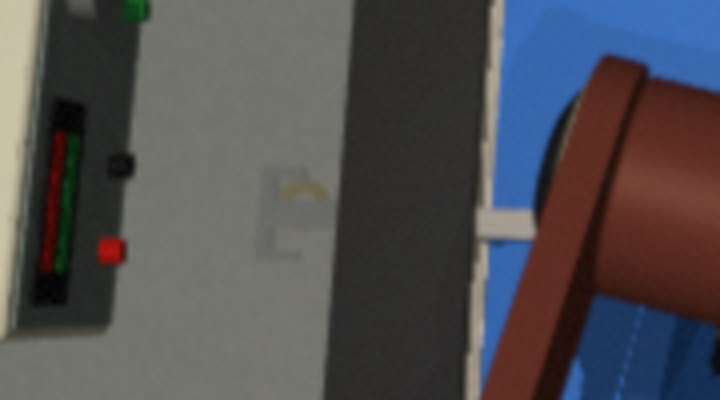

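The ring is seated in the pocket, against the foot wall and the −y tine, at crop (303,205). Continuing out.

Call:
{"name": "jog_arm", "arguments": {
  "motion": [
    {"tx": -0.2,"ty": -0.5,"tz": 0,"rx": 0,"ry": 0,"rz": 0,"grip": -1},
    {"tx": -0.4,"ty": -1,"tz": 0,"rx": 0,"ry": 0,"rz": 0,"grip": -1},
    {"tx": -0.6,"ty": -1.5,"tz": 0,"rx": 0,"ry": 0,"rz": 0,"grip": -1},
    {"tx": -0.8,"ty": -2,"tz": 0,"rx": 0,"ry": 0,"rz": 0,"grip": -1},
    {"tx": -0.9,"ty": -2.6,"tz": 0,"rx": 0,"ry": 0,"rz": 0,"grip": -1}
  ]
}}

```text
time_s: 16.65
position: [0.4717, -0.0802, 0.0303]
eef_rot: [-3.142, -0.0, 1.516]
contact_force: [-0.1, -0.0, -1.5]
gripper_width: 0.015
grasp_force: 58.3
```

Call:
{"name": "jog_arm", "arguments": {
  "motion": [
    {"tx": 0,"ty": -0.2,"tz": 0,"rx": 0,"ry": 0,"rz": 0,"grip": -1},
    {"tx": 0,"ty": -0.4,"tz": 0,"rx": 0,"ry": 0,"rz": 0,"grip": -1},
    {"tx": 0,"ty": -0.6,"tz": 0,"rx": 0,"ry": 0,"rz": 0,"grip": -1},
    {"tx": -0.05,"ty": -0.8,"tz": 0,"rx": 0,"ry": 0,"rz": 0,"grip": -1},
    {"tx": -0.05,"ty": -1,"tz": 0,"rx": 0,"ry": 0,"rz": 0,"grip": -1}
  ]
}}

```text
time_s: 17.27
position: [0.4713, -0.0899, 0.0303]
eef_rot: [-3.142, -0.0, 1.516]
contact_force: [-0.5, -0.7, -1.6]
gripper_width: 0.0154
grasp_force: 58.3
```

Call:
{"name": "jog_arm", "arguments": {
  "motion": [
    {"tx": 0,"ty": -0.2,"tz": 0,"rx": 0,"ry": 0,"rz": 0,"grip": -1},
    {"tx": 0,"ty": -0.4,"tz": 0,"rx": 0,"ry": 0,"rz": 0,"grip": -1},
    {"tx": 0,"ty": -0.6,"tz": 0,"rx": 0,"ry": 0,"rz": 0,"grip": -1},
    {"tx": -0.05,"ty": -0.8,"tz": 0,"rx": 0,"ry": 0,"rz": 0,"grip": -1},
    {"tx": -0.05,"ty": -1,"tz": 0,"rx": 0,"ry": 0,"rz": 0,"grip": -1}
  ]
}}

```text
time_s: 17.9
position: [0.4708, -0.1, 0.0303]
eef_rot: [-3.142, 0.0, 1.516]
contact_force: [-0.3, 0.9, -1.4]
gripper_width: 0.0156
grasp_force: 58.3
```

```bash
python3 o.py
```

```text
{'position': [0.4708, -0.1, 0.0303], 'eef_rot': [-3.1415, 0.0, 1.5162], 'contact_force': [-0.2922, 0.8755, -1.4023], 'ft_torque': [-0.0414, -0.0235, 0.002]}
```

Call:
{"name": "jog_arm", "arguments": {
  "motion": [
    {"tx": -0.05,"ty": -0.5,"tz": 0,"rx": 0,"ry": 0,"rz": 0,"grip": -1},
    {"tx": -0.05,"ty": -1,"tz": 0,"rx": 0,"ry": 0,"rz": 0,"grip": -1},
    {"tx": -0.1,"ty": -1.5,"tz": 0,"rx": 0,"ry": 0,"rz": 0,"grip": -1},
    {"tx": -0.1,"ty": -2.2,"tz": 0,"rx": 0,"ry": 0,"rz": 0,"grip": -1},
    {"tx": -0.15,"ty": -3,"tz": 0,"rx": 0,"ry": 0,"rz": 0,"grip": -1}
  ]
}}

```text
time_s: 18.52
position: [0.4694, -0.1304, 0.0303]
eef_rot: [3.142, 0.0, 1.516]
contact_force: [1.0, -0.3, -1.7]
gripper_width: 0.0152
grasp_force: 58.3
```

Call:
{"name": "jog_arm", "arguments": {
  "motion": [
    {"tx": -0.05,"ty": -0.9,"tz": 0,"rx": 0,"ry": 0,"rz": 0,"grip": -1},
    {"tx": -0.1,"ty": -1.8,"tz": 0,"rx": 0,"ry": 0,"rz": 0,"grip": -1},
    {"tx": -0.15,"ty": -2.7,"tz": 0,"rx": 0,"ry": 0,"rz": 0,"grip": -1},
    {"tx": -0.2,"ty": -3.6,"tz": 0,"rx": 0,"ry": 0,"rz": 0,"grip": -1},
    {"tx": -0.25,"ty": -4.5,"tz": 0,"rx": 0,"ry": 0,"rz": 0,"grip": -1}
  ]
}}

```text
time_s: 19.15
position: [0.4668, -0.1755, 0.0303]
eef_rot: [-3.142, -0.0, 1.516]
contact_force: [-0.2, 0.1, -1.9]
gripper_width: 0.0154
grasp_force: 58.3
```

Call:
{"name": "jog_arm", "arguments": {
  "motion": [
    {"tx": -0.05,"ty": -0.9,"tz": 0,"rx": 0,"ry": 0,"rz": 0,"grip": -1},
    {"tx": -0.1,"ty": -1.8,"tz": 0,"rx": 0,"ry": 0,"rz": 0,"grip": -1},
    {"tx": -0.15,"ty": -2.7,"tz": 0,"rx": 0,"ry": 0,"rz": 0,"grip": -1},
    {"tx": -0.2,"ty": -3.6,"tz": 0,"rx": 0,"ry": 0,"rz": 0,"grip": -1},
    {"tx": -0.25,"ty": -4.5,"tz": -0.05,"rx": 0,"ry": 0,"rz": 0,"grip": -1}
  ]
}}

```text
time_s: 19.77
position: [0.4644, -0.2205, 0.0298]
eef_rot: [3.141, 0.0, 1.516]
contact_force: [0.2, 0.1, -1.2]
gripper_width: 0.0156
grasp_force: 58.3
```

```bash
python3 o.py; python3 - <<'E'
from h import *
a,d=snap("top","t6"); b,_=snap("side","s6")
cv2.imwrite("pics/c7.png",np.hstack([cv2.resize(a[200:400,230:410],None,fx=2.2,fy=2.2,interpolation=2),cv2.resize(b[200:400,140:320],None,fx=2.2,fy=2.2,interpolation=2)])[:,:,::-1])
E
```

```text
{'position': [0.4644, -0.2205, 0.0298], 'eef_rot': [3.1415, 0.0, 1.5162], 'contact_force': [0.2034, 0.1231, -1.1873], 'ft_torque': [0.0001, 0.0043, 0.0001]}
```

View pics/c7.png

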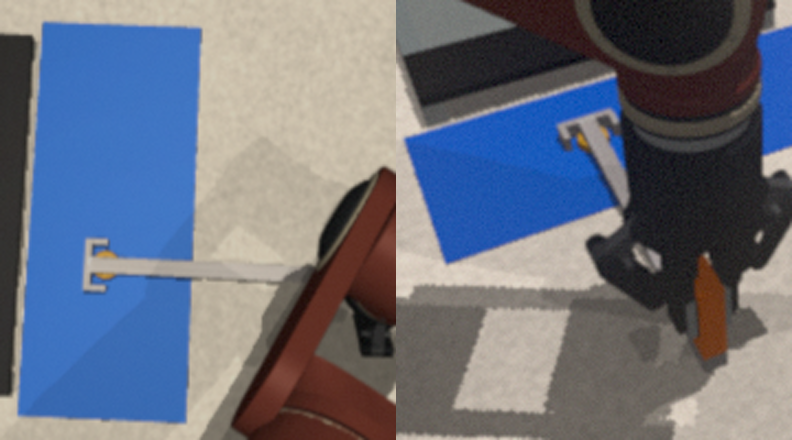

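The ring is in the pocket, well inside the blue mat, at crop (107,265). I'm lowering the last fraction of a millimetre and releasing.

Call:
{"name": "jog_arm", "arguments": {
  "motion": [
    {"tx": 0,"ty": 0,"tz": -0.05,"rx": 0,"ry": 0,"rz": 0,"grip": -1},
    {"tx": 0,"ty": 0,"tz": -0.05,"rx": 0,"ry": 0,"rz": 0,"grip": -1},
    {"tx": 0,"ty": 0,"tz": -0.05,"rx": 0,"ry": 0,"rz": 0,"grip": -0.5},
    {"tx": 0,"ty": 0,"tz": -0.05,"rx": 0,"ry": 0,"rz": 0,"grip": 0},
    {"tx": 0,"ty": 0,"tz": -0.05,"rx": 0,"ry": 0,"rz": 0,"grip": 1}
  ],
  "grip_force": 20
}}

```text
time_s: 20.5
position: [0.4643, -0.2197, 0.0292]
eef_rot: [-3.142, -0.0, 1.516]
contact_force: [-0.4, 0.1, 1.0]
gripper_width: 0.0569
grasp_force: 0.0
```

Call:
{"name": "jog_arm", "arguments": {
  "motion": [
    {"tx": 0,"ty": 0,"tz": 0,"rx": 0,"ry": 0,"rz": 0,"grip": 1},
    {"tx": 0,"ty": 0,"tz": 0,"rx": 0,"ry": 0,"rz": 0,"grip": 1},
    {"tx": 0,"ty": 0,"tz": 0,"rx": 0,"ry": 0,"rz": 0,"grip": 1},
    {"tx": 0,"ty": 0,"tz": 2,"rx": 0,"ry": 0,"rz": 0,"grip": 1},
    {"tx": 0,"ty": 0,"tz": 4,"rx": 0,"ry": 0,"rz": 0,"grip": 1}
  ]
}}

```text
time_s: 21.12
position: [0.4641, -0.2197, 0.0694]
eef_rot: [-3.141, -0.0, 1.516]
contact_force: [0.2, 0.2, 0.1]
gripper_width: 0.0852
grasp_force: 0.0
```

Call:
{"name": "jog_arm", "arguments": {
  "motion": [
    {"tx": 0,"ty": 0,"tz": 4,"rx": 0,"ry": 0,"rz": 0,"grip": 1},
    {"tx": 0,"ty": -2,"tz": 8,"rx": 0,"ry": 0,"rz": 0,"grip": 1},
    {"tx": 0,"ty": -7,"tz": 12,"rx": 0,"ry": 0,"rz": 0,"grip": 1},
    {"tx": 0,"ty": -12,"tz": 14,"rx": 0,"ry": 0,"rz": 0,"grip": 1},
    {"tx": 0,"ty": -12,"tz": 14,"rx": 0,"ry": 0,"rz": 0,"grip": 1}
  ]
}}

```text
time_s: 21.75
position: [0.4649, -0.3435, 0.2122]
eef_rot: [3.138, 0.004, 1.513]
contact_force: [1.1, 0.3, 0.2]
gripper_width: 0.0851
grasp_force: 0.0
```

```bash
python3 o.py; python3 - <<'E'
from h import *
a,d=snap("top","t7"); b,_=snap("side","s7")
cv2.imwrite("pics/c8.png",np.hstack([cv2.resize(a[100:400,140:500],(400,333)),cv2.resize(b[150:450,140:500],(400,333))])[:,:,::-1])
E
```

```text
{'position': [0.4649, -0.3435, 0.2122], 'eef_rot': [3.138, 0.0037, 1.5126], 'contact_force': [1.1433, 0.3109, 0.2309], 'ft_torque': [0.089, 0.0001, 0.0375]}
```

View pics/c8.png

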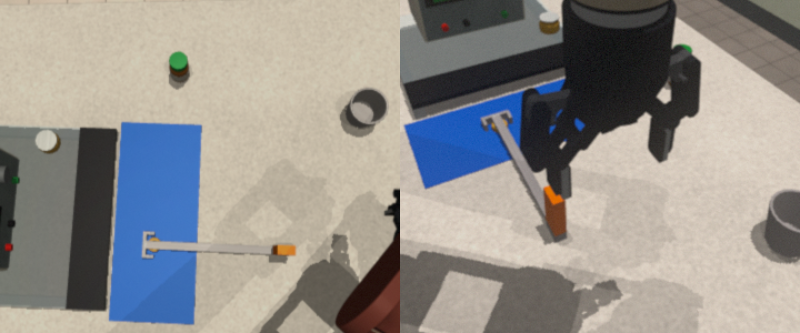

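The probe stands flat and free with its handle upright at crop (285,250). The ring lies on the mat at (153,243), and the jar, cup and tin are unmoved.

```bash
python3 -c "
from station import bot
print(bot.finish_job())"
```

```text
the job is handed in; nothing more can be done
None
```

The ring is out and lies wholly on the blue mat, the probe is released and standing flat on the bench, no contact with the riser or prop was felt, the jar, cup and tin look unmoved, and I handed the job in at about 22 s.

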